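# Seat the keyed battery pack in its charging cradle

## Task

Put the battery pack with the side bump into the charging cradle: turn it so that its outline matches the cradle's cutout, lower it in without dropping it, and leave it lying flat on the pocket floor, let go of. Leave the plain straight pack where it lies.

Things in the scene. Friction and masses are not known exactly. Their poses are not given: they have to be found in the camera images.
- keyed_pack: Pack to be charged: loose, off-white plastic, 0.3 kg, 38 mm tall, flat top, lying flat on the bench. L-shaped from above: bar x -50..50, y -20..20 mm, and a bump of the same height at x 20..50, y 20..42. Three thin dark lines on top near the -x end. Origin: centre of the bar's underside, z up. Grip from above across the 40 mm width at x about -10, where both sides are plain.
- cradle: Grey charging cradle fixed to the bench: low block, x -76..76, y -46..68 mm, deck 18 mm above the bench, with an L-shaped cutout pocket (see point pocket). Origin on the bench under the pocket's bar centre, z up. Small green lamp at the deck's -x +y corner, black plug at its +x end. Fingers reaching lower than 12 mm above a seated pack's underside would meet the deck.
- pocket (a point): Centre of the pocket bar's dark floor, 6 mm above the bench; axes as the cradle. Pocket: x -56..56, y -26..26 mm, plus a bay for the bump at x 14..56, y 26..48: 6 mm clearance all round; the upper 6 mm of the 12 mm walls flare out at 45 degrees. Seated, the keyed pack's origin and x, y, z axes match this point's and 26 mm of it stand above the deck. Half turned, it does not go in.
- plain_pack: The other pack, to be left alone: loose, same off-white plastic, the same 100 x 40 x 38 mm bar (x, y, z) with dark lines on top, but straight, without a bump. Origin: centre of its underside.
Things that resemble listed ones, but are neither listed nor needed, are in the scene too. What is shaped like the cradle but red or yellow is not meant.

How it is judged:
By the outcome, as a careful person would: the job done as asked, in the order asked, and still so for the second after the job is handed in, with the robot touching nothing.
It also fails if it takes over 38 s, if anything falls off the work surface, if the arm or the gripper's body presses on something with over 40 N, if the wrist force passes 120 N, or if a joint passes its speed limit or range.

## Robot

A 6-joint arm with a two-finger parallel gripper is mounted at the origin on the work surface. World frame = base frame: x ahead of the robot, y to its left, z up, the work surface at z = 0. Lengths are in m, angles in degrees, forces in N, time in s.
With the tool pointing down it reaches from about 0.325 to 0.75 m from the base axis. Payload 7.6 kg.
Tool frame: the origin (TCP) lies at the very end of the fingers, on their centre line; the grasp point (between the pads) lies bot.grip_point_offset behind it (bot.grip_point_offset is the distance from the TCP to the grasp point, in m); z points along the fingers, y is the line along which they close (so a half turn about z gives the same grasp; the last joint's range is limited). The gripper opens to 85 mm and grips with 20 to 120 N. Pads are 22 mm wide; open, the fingers measure 114 mm over their backs; the gripper's body (76 mm by 85 mm) begins 54 mm behind the grasp point. The pads swing forward as they close: fully open they stand 13 mm farther back than shut.
Start: joints at [60.086, 2.991, 80.254, -0, 96.75, -4.028], TCP at [0.229, 0.472, 0.231] pointing down, gripper open.
Joint ranges: [-166.34, 166.34], [-52.06, 124.39], [6.96, 135.62], [-60.46, 240.46], [14.63, 156.25], [-167.68, 167.68]. Speed limits (degrees/s): [147.25, 147.25, 172.46, 180, 180, 180].

## Interface

Orientations are given as a 3x3 rotation matrix whose columns are the frame's x, y, z axes.
In Python, from workcell import bot gives the robot as it stands.
- The arm moves only by the tool arm_command, never from a script. Its argument "commands" is a list of rows, each a list of 7 numbers: the shift along the tool's x, y, z in m, then the turn, a rotation vector about the tool's x, y, z in rad, then the opening, from -1 (shut) to 1 (fully open), so that 0 is half open. A call has 1 to 12 rows; each row shifts and turns the commanded pose from where the row before left it, along the tool's axes as they then stand; what a row does not reach is not made up. A row lasts 1/10 s, in which the tool goes at most 50 mm and 8.59 degrees, less where a joint would pass 70% of its speed; a pose out of reach is approached as far as the arm can. A call is refused whole if a number of a shift passes 0.05 or a number of a turn 0.15, either way. A call with a gripper value outside its range is refused whole. The fingers move at their own pace and stop on an object; "newtons" is the grip in N (left out, the last holds). Time passes only in rows, so rows that do not move let the fingers close. It gives the time, the measured TCP pose, the force, the opening and the grip force at its end, in the units of the state.
- bot.sense(): the state, without advancing time (a new reading comes with each control period).
- bot.grab_frame(name): name is "scene" or "top"; returns (picture, depth): 420x560x3 uint8, blue, green, red; 420x560 float32, m along the optical axis (not along the pixel's ray), 0 where there is no reading.
- bot.calibration(name): a dict with "K" (3x3 intrinsics, pixels), "k1" (the pictures are not rectified: a ray, as slopes to the right and down, at radius r is drawn at 1 + k1 r^2 times it, then the intrinsics apply), "rvec" (rotation vector, rad) and "tvec" (3), from world to camera coordinates, as OpenCV has them. Camera axes: x right, y down, z forward; pixel columns grow to the right and rows downward; lengths in m; the calibration is good to about 2 mm. A picture is of the moment at which its call begins. calibration takes no time and is no camera call.
- bot.hand_in(): hands the job in; it is judged then, once.
The state is a dict: "time_s": time; "joints": joint angles; "dq": joint speeds; "effort": joint torques, N m; "eef_pos": TCP position; "tool_rot": TCP orientation; "wrist_force": force on the tool from outside, world axes, zero at the start; "wrist_torque": the same for the moment, N m; "opening": opening from 0.0 (shut) to 1.0 (fully open); "grasp_force": force on a finger pad.
Only numpy, scipy, OpenCV 4.12 (cv2) and the standard library are available. Lean on these libraries where they do the work, as an engineer would, in place of code of your own. Each camera call takes 0.05 s, during which the arm holds its last target. There are 200 camera calls.

## Working session

There is one attempt and no reset: what is moved stays moved. The work goes in short steps, Python scripts to look and compute and a tool call to move; the robot and the scene stay as the last step left them, time stands still between calls to the robot, and variables do not carry over. Pictures are saved under pics/ and viewed, at most 10 in all, crops included, and the job is handed in when it is done.

Besides the shell and the picture viewer there is one more tool, called after ">>>" as a command line: name --pt "numbers of a row" for each row, then --argument value for the rest. arm_command: Moves the arm, as the interface text tells. Its arguments: {"type":"object","properties":{"commands":{"type":"array","items":{"type":"array","items":{"type":"number"}}},"newtons":{"type":"number"}},"required":["commands"]}

```bash
mkdir -p pics
cat > h.py <<'E'
import numpy as np, cv2
from workcell import bot
def grab(n,tag):
    im,d=bot.grab_frame(n); cv2.imwrite(f'pics/{tag}.png',im); np.save(f'pics/{tag}.npy',d); return im,d
def ray(n,uv):
    c=bot.calibration(n); K=np.array(c['K']); R,_=cv2.Rodrigues(np.array(c['rvec'],float)); t=np.array(c['tvec'],float).ravel()
    p=cv2.undistortPoints(np.array(uv,float).reshape(-1,1,2),K,np.array([c['k1'],0,0,0],float)).reshape(-1,2)
    return -R.T@t, np.c_[p,np.ones(len(p))]@R
def onplane(n,uv,z):
    o,d=ray(n,uv); return o+d*((z-o[2])/d[:,2])[:,None]
E
python3 - <<'E'
from h import *
for n in('top','scene'): grab(n,n+'0')
s=bot.sense(); print(s['time_s'],s['eef_pos'],s['tool_rot'],s['opening'],bot.grip_point_offset)
for n in('top','scene'): print(ray(n,[[280,210]]))
E
```

```text
0.1 [0.22904965 0.47209597 0.23054124] [[-8.99662393e-01  4.36585736e-01 -6.88950294e-04]
 [ 4.36586271e-01  8.99661556e-01 -1.22944462e-03]
 [ 8.30641082e-05 -1.40687133e-03 -9.99999007e-01]] 1.0004132989542187 0.0187
(array([0.32724103, 0.04228619, 1.22887235]), array([[ 0.0959986 , -0.00521181, -0.99553372]]))
(array([ 0.96649519, -0.64165854,  0.58074962]), array([[-0.48729252,  0.68328653, -0.54378159]]))
```

View pics/top0.png

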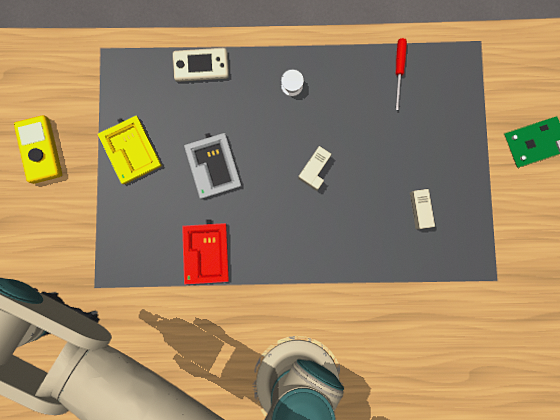

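View pics/scene0.png

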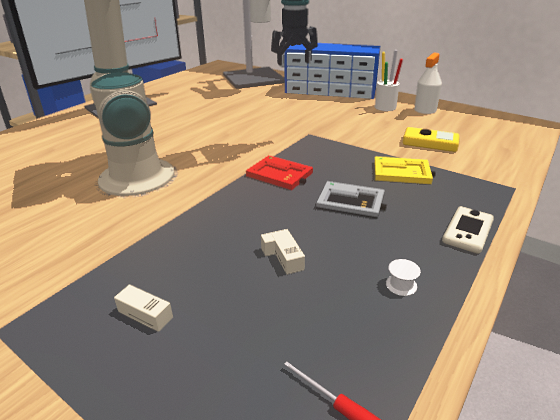

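Run:
```python
from h import *
t=cv2.imread('pics/top0.png'); s=cv2.imread('pics/scene0.png')
a=cv2.resize(t[125:205,175:255],(400,400),interpolation=2); b=cv2.resize(t[137:197,286:346],(400,400),interpolation=2)
cv2.imwrite('pics/crop1.png',np.hstack([a,b]))
hsv=cv2.cvtColor(t,cv2.COLOR_BGR2HSV)
d=np.load('pics/top0.npy')
for nm,(x0,y0,x1,y1) in dict(ped=(290,140,340,195),cr=(175,125,250,205)).items():
    c=t[y0:y1,x0:x1]
    for th in((150,200,215) if nm=='ped' else (110,140)):
        m=(c.min(2)>th).astype(np.uint8)
        k,_=cv2.findContours(m,0,2); k=max(k,key=cv2.contourArea)
        p=cv2.approxPolyDP(k,2.5,True).reshape(-1,2)+[x0,y0]
        P=onplane('top',p,0.038 if nm=='ped' else 0.018)
        print(nm,th,cv2.contourArea(k),cv2.minAreaRect(k));print(np.c_[p,(P[:,:2]*1000).round(1)])
```

```text
ped 150 580.0 ((27.999996185302734, 27.0), (22.742706298828125, 36.61021423339844), 33.690067291259766)
[[319.  146.  611.2 -70.7]
 [299.  175.  534.1 -15.8]
 [317.  188.  498.5 -62.4]
 [323.  180.  519.6 -78.8]
 [316.  175.  533.3 -60.7]
 [330.  155.  586.3 -99.2]]
ped 200 98.0 ((24.390003204345703, 24.769996643066406), (13.534546852111816, 35.3542594909668), 34.69515609741211)
[[319.  147.  608.5 -70.7]
 [300.  175.  534.  -18.5]
 [309.  182.  514.9 -41.8]
 [302.  175.  533.9 -23.8]
 [311.  160.  573.8 -48.5]
 [316.  160.  573.5 -61.8]
 [314.  154.  589.8 -56.9]
 [317.  151.  597.8 -65.1]
 [326.  157.  581.1 -88.5]
 [316.  174.  535.9 -60.8]
 [329.  154.  589.  -96.7]]
ped 215 0.0 ((27.0, 47.0), (0.0, 0.0), 0.0)
[[317.  187.  501.2 -62.5]]
cr 110 2355.5 ((36.830284118652344, 40.10091781616211), (56.60752868652344, 43.67687225341797), 73.3007583618164)
[[225.  133.  656.4 181.2]
 [184.  145.  625.  291.9]
 [199.  198.  480.  251.5]
 [240.  185.  513.2 141.9]]
cr 140 2294.5 ((36.82162094116211, 40.17027282714844), (55.65575408935547, 43.23062515258789), 72.89727020263672)
[[224.  133.  656.4 184. ]
 [184.  145.  625.  291.9]
 [199.  197.  482.7 251.5]
 [240.  185.  513.2 141.9]]
```

View pics/crop1.png

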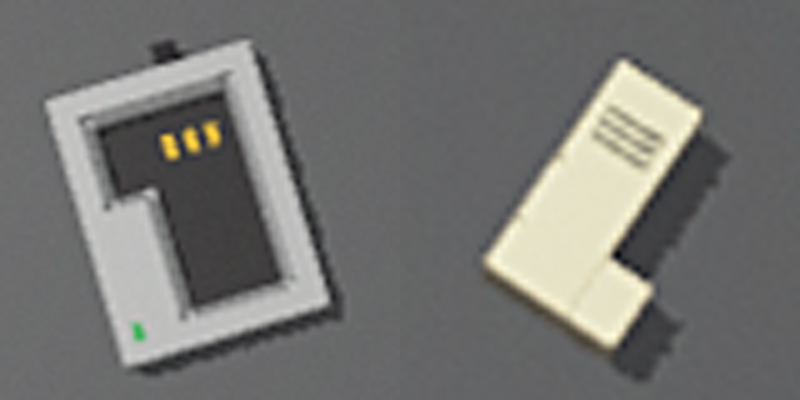

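```bash
cat >> h.py <<'E'
def poly(im,box,lo,hi=256,eps=1.3,f=8):
    x0,y0,x1,y1=box; c=cv2.resize(im[y0:y1,x0:x1],None,fx=f,fy=f,interpolation=cv2.INTER_CUBIC)
    g=c.min(2); m=((g>lo)&(g<hi)).astype(np.uint8); m=cv2.morphologyEx(m,cv2.MORPH_CLOSE,np.ones((25,25)))if hi>255 else m
    k=max(cv2.findContours(m,0,1)[0],key=cv2.contourArea)
    return (cv2.approxPolyDP(k,eps*f,True).reshape(-1,2)+.5)/f-.5+[x0,y0]
def fit(M,P):
    M=np.array(M,float);a,b=M.mean(0),P.mean(0);X=(M-a)@[1,1j];Y=(P-b)@[1,1j]
    th=np.angle((X.conj()*Y).sum());R=np.array([[np.cos(th),-np.sin(th)],[np.sin(th),np.cos(th)]])
    t=b-R@a;return t,np.degrees(th),np.linalg.norm(M@R.T+t-P,axis=1)
def best(M,P):
    if len(M)!=len(P): return 'n',len(P)
    return min((fit(np.roll(M,i,0),q) for q in(P,P[::-1]) for i in range(len(M))),key=lambda r:r[2].sum())
L=np.array([[-50,-20],[50,-20],[50,42],[20,42],[20,20],[-50,20]])/1e3
C=np.array([[-76,-46],[76,-46],[76,68],[-76,68]])/1e3
B=np.array([[-56,-26],[56,-26],[56,48],[14,48],[14,26],[-56,26]])/1e3
E
python3 - <<'E'
from h import *
t=cv2.imread('pics/top0.png'); np.set_printoptions(precision=4,suppress=True)
print(t[167,310:318],t[180:192,311].tolist(),t[190,215],t[160,235])
for lo in(110,130,150,165,180):
    print('pack',lo,*best(L,onplane('top',poly(t,(290,140,340,195),lo),.038)[:,:2]))
for lo in(110,130,150):
    print('cr',lo,*best(C,onplane('top',poly(t,(175,125,250,205),lo,255),.018)[:,:2]))
for hi in(60,75,90):
    print('pk',hi,*best(B,onplane('top',poly(t,(190,140,236,190),-1,hi),.006)[:,:2]))
d=np.load('pics/top0.npy')
c=bot.calibration('top');print(d[170,314],d[160,235],d[170,270])
E
```

```text
[[200 227 230]
 [200 228 230]
 [198 227 230]
 [199 227 230]
 [199 227 230]
 [197 226 229]
 [199 226 230]
 [197 226 230]] [[198, 227, 230], [196, 225, 230], [196, 224, 228], [193, 225, 228], [170, 202, 212], [107, 127, 135], [61, 75, 80], [79, 85, 89], [98, 97, 97], [103, 101, 100], [102, 100, 98], [100, 99, 98]] [190 190 191] [80 82 80]
pack 110 n 7
pack 130 n 7
pack 150 n 7
pack 165 n 7
pack 180 n 7
cr 110 [0.5723 0.2064] 16.033168605712458 [0.0018 0.0013 0.0013 0.0015]
cr 130 [0.566  0.2274] -163.5325926375407 [0.0009 0.0007 0.0004 0.0012]
cr 150 [0.5725 0.2064] 16.55846622909419 [0.0015 0.0014 0.0013 0.0017]
pk 60 n 7
pk 75 [0.5736 0.2064] 16.86514294598711 [0.0029 0.0023 0.0021 0.0021 0.0017 0.0035]
pk 90 [0.5738 0.2068] 17.21597694101368 [0.0019 0.0021 0.0019 0.0014 0.0011 0.0026]
1.2043942 1.2469394 1.251974
```

Run:
```python
from h import *
t=cv2.imread('pics/top0.png'); np.set_printoptions(precision=4,suppress=True)
for lo in(130,150,165):
  for e in(1.8,2.3):
    p=poly(t,(290,140,340,195),lo,255,e); print('pack',lo,len(p),*best(L,onplane('top',p,.038)[:,:2]))
def dense(box,lo,z):
    x0,y0,x1,y1=box;f=8;c=cv2.resize(t[y0:y1,x0:x1],None,fx=f,fy=f,interpolation=2).min(2)
    k=max(cv2.findContours((c>lo).astype(np.uint8),0,1)[0],key=cv2.contourArea).reshape(-1,2)
    return onplane('top',(k+.5)/f-.5+[x0,y0],z)[:,:2]
for lo in(120,135,150):
    P=dense((175,125,250,205),lo,.018); (c,w,a)=cv2.minAreaRect((P*1000).astype(np.float32)); print('cr',c,w,a)
    # centroid-of-edge orientation: fit each side
    for th0 in(16.5,):
        b,th,_=best(C,onplane('top',poly(t,(175,125,250,205),lo,300),.018)[:,:2]) if 0 else ([.5725,.2065],16.5,0)
        R=np.array([[np.cos(np.radians(th)),-np.sin(np.radians(th))],[np.sin(np.radians(th)),np.cos(np.radians(th))]])
        Q=(P-b)@R*1000
        for ax,v in((1,-46),(1,68),(0,-76),(0,76)):
            o=1-ax;lim=(-66,66) if o==0 else (-36,58)
            s=(abs(Q[:,ax]-v)<6)&(Q[:,o]>lim[0])&(Q[:,o]<lim[1]); 
            if v==76: s&=(Q[:,1]>36)|(Q[:,1]<-20)
            k=np.polyfit(Q[s,o],Q[s,ax],1); print('  side',ax,v,'angle off %.2f'%(np.degrees(k[0])*(1 if ax else -1)),'at %.1f'%np.median(Q[s,ax]))
P=dense((290,140,340,195),150,.038)
b,th=best(L,onplane('top',poly(t,(290,140,340,195),150,255,2.3),.038)[:,:2])[:2]
R=np.array([[np.cos(np.radians(th)),-np.sin(np.radians(th))],[np.sin(np.radians(th)),np.cos(np.radians(th))]])
Q=(P-b)@R*1000
for ax,v,lo,hi in((1,-20,-42,42),(1,20,-42,10),(0,-50,-14,14),(0,50,-14,36)):
    o=1-ax;s=(abs(Q[:,ax]-v)<5)&(Q[:,o]>lo)&(Q[:,o]<hi);k=np.polyfit(Q[s,o],Q[s,ax],1);print('pack side',ax,v,'off %.2f'%(np.degrees(k[0])*(1 if ax else -1)),'at %.1f'%np.median(Q[s,ax]))
```

```text
pack 130 6 [ 0.5613 -0.0579] 143.28316095616813 [0.001  0.0022 0.0018 0.0015 0.0021 0.0033]
pack 130 6 [ 0.5613 -0.0579] 143.28316095616813 [0.001  0.0022 0.0018 0.0015 0.0021 0.0033]
pack 150 6 [ 0.5614 -0.0576] 143.70130009698926 [0.0015 0.0028 0.0024 0.0018 0.0021 0.003 ]
pack 150 6 [ 0.5614 -0.0576] 143.70130009698926 [0.0015 0.0028 0.0024 0.0018 0.0021 0.003 ]
pack 165 6 [ 0.5613 -0.0573] 143.77378066268327 [0.0018 0.0037 0.0027 0.0012 0.0007 0.0031]
pack 165 6 [ 0.5613 -0.0573] 143.77378066268327 [0.0018 0.0037 0.0027 0.0012 0.0007 0.0031]
cr (569.182373046875, 216.93978881835938) (154.43072509765625, 117.75896453857422) 16.424291610717773
  side 1 -46 angle off -0.00 at -46.5
  side 1 68 angle off 0.00 at 69.1
  side 0 -76 angle off 0.04 at -76.9
  side 0 76 angle off 0.02 at 76.6
cr (569.0151977539062, 217.02481079101562) (153.5498809814453, 116.20880889892578) 16.302446365356445
  side 1 -46 angle off 0.02 at -46.1
  side 1 68 angle off 0.03 at 68.5
  side 0 -76 angle off 0.06 at -76.5
  side 0 76 angle off 0.04 at 76.0
cr (569.019775390625, 216.9179229736328) (152.61891174316406, 114.78679656982422) 16.409770965576172
  side 1 -46 angle off 0.05 at -45.7
  side 1 68 angle off 0.05 at 67.8
  side 0 -76 angle off 0.05 at -76.0
  side 0 76 angle off 0.05 at 75.4
pack side 1 -20 off 1.06 at -18.9
pack side 1 20 off 1.28 at 19.4
pack side 0 -50 off 1.15 at -48.9
pack side 0 50 off 1.22 at 49.3
```

>>> arm_command --pt "0 0 0 0 0 0.08 1" --pt "0 0 0 0 0 0.08 1" --pt "-0.0325 -0.0135 0.0055 0 0 0 1" --pt "-0.0325 -0.0135 0.0055 0 0 0 1" --pt "-0.0325 -0.0135 0.0055 0 0 0 1" --pt "-0.0325 -0.0135 0.0055 0 0 0 1" --pt "-0.0325 -0.0135 0.0055 0 0 0 1" --pt "-0.0325 -0.0135 0.0055 0 0 0 1" --pt "-0.0325 -0.0135 0.0055 0 0 0 1" --pt "-0.0325 -0.0135 0.0055 0 0 0 1" --pt "-0.0325 -0.0135 0.0055 0 0 0 1" --pt "-0.0325 -0.0135 0.0055 0 0 0 1" --newtons 40

```text
time_s: 1.3
eef_pos: [0.4181, 0.1738, 0.1758]
tool_rot: [[-0.819, 0.574, -0.0], [0.574, 0.819, -0.0], [0.0, -0.0, -1.0]]
wrist_force: [0.1, 1.5, -0.3]
opening: 0.993
grasp_force: 0.0
```

>>> arm_command --pt "-0.0325 -0.0135 0.0055 0 0 0 1" --pt "-0.0325 -0.0135 0.0055 0 0 0 1" --pt "-0.0325 -0.0135 0.0055 0 0 0 1" --pt "-0.0325 -0.0135 0.0055 0 0 0 1" --pt "-0.0325 -0.0135 0.0055 0 0 0 1" --pt "-0.0325 -0.0135 0.0055 0 0 0 1" --pt "-0.0325 -0.0135 0.0055 0 0 0 1" --pt "-0.0325 -0.0135 0.0055 0 0 0 1" --pt "0 0 0 0 0 0 1" --pt "0 0 0 0 0 0 1"

```text
time_s: 2.3
eef_pos: [0.5682, -0.0629, 0.1314]
tool_rot: [[-0.818, 0.575, -0.002], [0.575, 0.818, 0.001], [0.002, -0.0, -1.0]]
wrist_force: [0.2, -0.7, -0.4]
opening: 1.0
grasp_force: 0.0
```

```bash
cat >> h.py <<'E'
def todo(x,y,z,phi,show=True):
    s=bot.sense();R=np.array(s['tool_rot']);f=np.radians(phi)
    T=np.array([[np.cos(f),np.sin(f),0],[np.sin(f),-np.cos(f),0],[0,0,-1]])
    print('t',s['time_s'],'pos',np.round(s['eef_pos'],4),'open',round(s['opening'],3),'grip',s['grasp_force'],'F',np.round(s['wrist_force'],1),'q',np.round(s['joints'],1))
    print('shift tool',np.round(R.T@(np.array([x,y,z])-s['eef_pos']),4),'turn',np.round(cv2.Rodrigues(R.T@T)[0].ravel(),4))
E
python3 - <<'E'
from h import *
todo(.5696,-.0633,.013,144.9)
E
```

```text
t 2.3 pos [ 0.5682 -0.0629  0.1314] open 1.0 grip 0.0 F [ 0.2 -0.7 -0.4] q [-10.   13.5  80.1   0.   86.4 -64.9]
shift tool [-0.0016  0.0005  0.1184] turn [-0.0005 -0.0019 -0.0004]
```

>>> arm_command --pt "-0.0016 0.0005 0.02 0 -0.002 0 1" --pt "0 0 0.025 0 0 0 1" --pt "0 0 0.025 0 0 0 1" --pt "0 0 0.02 0 0 0 1" --pt "0 0 0.014 0 0 0 1" --pt "0 0 0.009 0 0 0 1" --pt "0 0 0.005 0 0 0 1" --pt "0 0 0 0 0 0 1" --pt "0 0 0 0 0 0 1" --pt "0 0 0 0 0 0 -1" --pt "0 0 0 0 0 0 -1" --pt "0 0 0 0 0 0 -1" --newtons 40

```text
time_s: 3.5
eef_pos: [0.5705, -0.0632, 0.0146]
tool_rot: [[-0.819, 0.574, 0.002], [0.574, 0.819, -0.001], [-0.003, 0.0, -1.0]]
wrist_force: [-0.2, 0.3, -0.3]
opening: 0.518
grasp_force: 0.0
```

>>> arm_command --pt "0 0 0 0 0 0 -1" --pt "0 0 0 0 0 0 -1" --pt "0 0 0 0 0 0 -1" --pt "0 0 0 0 0 0 -1" --pt "0 0 0 0 0 0 -1" --pt "0 0 0 0 0 0 -1"

```text
time_s: 4.1
eef_pos: [0.5706, -0.0633, 0.0148]
tool_rot: [[-0.819, 0.574, 0.002], [0.574, 0.819, -0.001], [-0.003, 0.0, -1.0]]
wrist_force: [-1.3, -2.1, 5.4]
opening: 0.459
grasp_force: 43.2
```

Run:
```python
from h import *
todo(.5696,-.0633,.013,144.9)
```

```text
t 4.1 pos [ 0.5706 -0.0633  0.0148] open 0.459 grip 43.20609390735626 F [-1.3 -2.1  5.4] q [-10.   20.9  85.4  -0.1  73.6 -64.9]
shift tool [ 0.0008 -0.0005  0.0018] turn [0.0002 0.0028 0.0007]
```

>>> arm_command --pt "0 0 -0.005 0 0 0 -1" --pt "0 0 -0.015 0 0 0 -1" --pt "0 0 -0.025 0 0 0 -1" --pt "0 0 -0.025 0 0 0 -1" --pt "0 0 -0.025 0 0 0 -1" --pt "0 0 -0.01 0 0 0 -1" --pt "0 0 0 0 0 0.07 -1" --pt "0 0 0 0 0 0.13 -1" --pt "0 0 0 0 0 0.13 -1" --pt "0 0 0 0 0 0.13 -1" --pt "0 0 0 0 0 0.13 -1" --pt "0 0 0 0 0 0.13 -1" --newtons 60

```text
time_s: 5.3
eef_pos: [0.5696, -0.0629, 0.1185]
tool_rot: [[-0.232, 0.973, 0.0], [0.973, 0.232, -0.001], [-0.001, -0.0, -1.0]]
wrist_force: [-0.5, -0.3, -3.0]
opening: 0.46
grasp_force: 61.6
```

>>> arm_command --pt "0 0 0 0 0 0.13 -1" --pt "0 0 0 0 0 0.13 -1" --pt "0 0 0 0 0 0.13 -1" --pt "0 0 0 0 0 0.13 -1" --pt "0 0 0 0 0 0.13 -1" --pt "0 0 0 0 0 0.13 -1" --pt "0 0 0 0 0 0.13 -1" --pt "0 0 0 0 0 0.13 -1" --pt "0 0 0 0 0 0.13 -1" --pt "0 0 0 0 0 0.13 -1" --pt "0 0 0 0 0 0.13 -1" --pt "0 0 0 0 0 0.09 -1"

```text
time_s: 6.5
eef_pos: [0.5696, -0.0629, 0.1185]
tool_rot: [[0.96, 0.281, -0.0], [0.281, -0.96, -0.001], [-0.0, 0.001, -1.0]]
wrist_force: [-0.3, 0.0, -2.5]
opening: 0.453
grasp_force: 61.6
```

Run:
```python
from h import *
f=np.radians(16.55);print(.5725-.01*np.cos(f),.2065-.01*np.sin(f))
todo(.5629,.2037,.12,16.55)
```

```text
0.5629142848033638 0.2036514803548197
t 6.5 pos [ 0.5696 -0.0629  0.1185] open 0.453 grip 61.57110929489136 F [-0.3  0.  -2.5] q [-10.   14.3  80.8  -0.   84.9  63.7]
shift tool [ 0.0685 -0.2577 -0.0017] turn [ 0.0006  0.0003 -0.0039]
```

>>> arm_command --pt "0.0035 -0.013 0 0 0 -0.004 -1" --pt "0.0065 -0.0245 0 0 0 0 -1" --pt "0.0065 -0.0245 0 0 0 0 -1" --pt "0.0065 -0.0245 0 0 0 0 -1" --pt "0.0065 -0.0245 0 0 0 0 -1" --pt "0.0065 -0.0245 0 0 0 0 -1" --pt "0.0065 -0.0245 0 0 0 0 -1" --pt "0.0065 -0.0245 0 0 0 0 -1" --pt "0.0065 -0.0245 0 0 0 0 -1" --pt "0.0065 -0.0245 0 0 0 0 -1" --pt "0.0065 -0.0245 0 0 0 0 -1" --pt "0 0 0 0 0 0 -1"

```text
time_s: 7.7
eef_pos: [0.5597, 0.2074, 0.1184]
tool_rot: [[0.955, 0.296, 0.0], [0.296, -0.955, -0.0], [0.0, 0.0, -1.0]]
wrist_force: [1.1, 0.4, -3.2]
opening: 0.453
grasp_force: 61.5
```

Run:
```python
from h import *
todo(.5629,.2037,.12,16.55)
a,_=grab('top','top1');b,_=grab('scene','sc1')
A=cv2.resize(a[110:210,165:265],(400,400),interpolation=2);B=cv2.resize(b[120:220,290:390],(400,400),interpolation=2)
cv2.imwrite('pics/crop2.png',np.hstack([A,B]))
```

```text
t 7.7 pos [0.5597 0.2074 0.1184] open 0.453 grip 61.52478218078613 F [ 1.1  0.4 -3.2] q [16.8 18.  76.3 -0.  85.7 89.6]
shift tool [ 0.0019  0.0045 -0.0016] turn [ 0.0002 -0.0003  0.0117]
```

View pics/crop2.png

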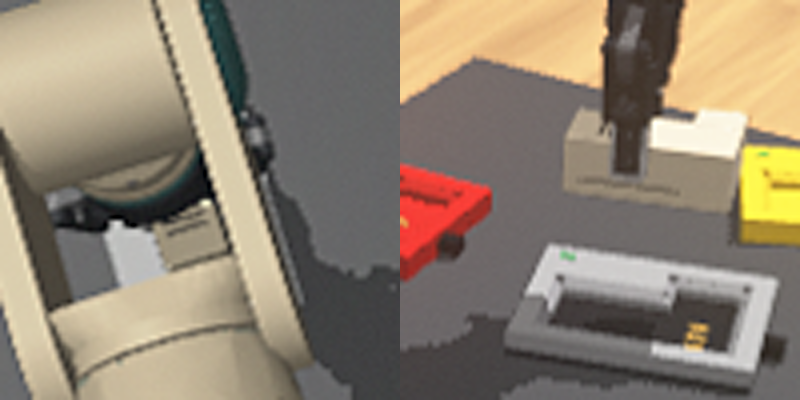

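>>> arm_command --pt "0.0011 0.0045 0 0 0 0.0117 -1" --pt "0 0 0.01 0 0 0 -1" --pt "0 0 0.02 0 0 0 -1" --pt "0 0 0.02 0 0 0 -1" --pt "0 0 0.015 0 0 0 -1" --pt "0 0 0.008 0 0 0 -1" --pt "0 0 0 0 0 0 -1" --pt "0 0 0 0 0 0 -1"

```text
time_s: 8.6
eef_pos: [0.564, 0.1996, 0.0467]
tool_rot: [[0.961, 0.278, 0.003], [0.278, -0.961, -0.001], [0.002, 0.002, -1.0]]
wrist_force: [-0.2, -0.2, -1.6]
opening: 0.458
grasp_force: 61.6
```

Run:
```python
from h import *
todo(.5621,.2034,.0205,16.55)
b,_=grab('scene','sc2')
B=cv2.resize(b[150:225,305:405],(800,600),interpolation=2)
cv2.imwrite('pics/crop3.png',B)
```

```text
t 8.6 pos [0.564  0.1996 0.0467] open 0.458 grip 61.55304551124573 F [-0.2 -0.2 -1.6] q [16.  22.1 79.8 -0.1 78.  89.9]
shift tool [-0.0008 -0.0042  0.0262] turn [ 0.0015 -0.0024 -0.0069]
```

View pics/crop3.png

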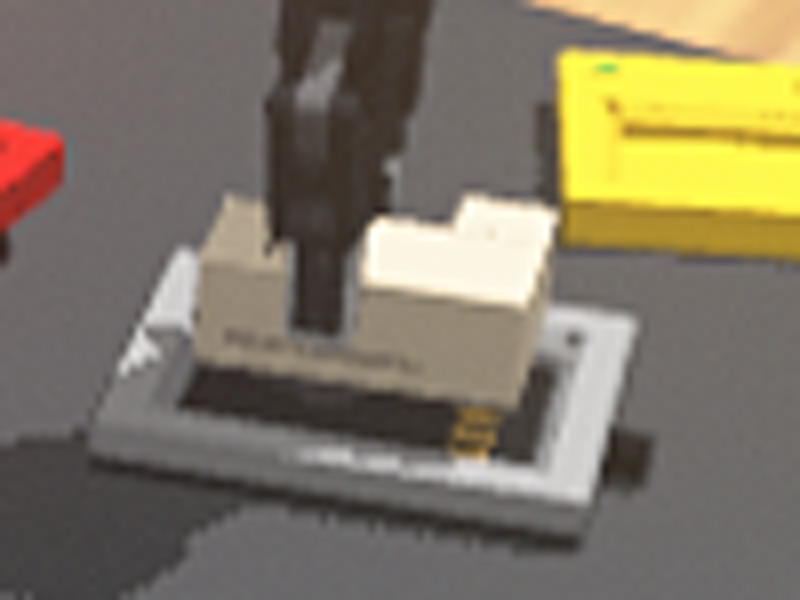

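Run:
```python
from h import *
np.set_printoptions(precision=4,suppress=True)
px=lambda p:(np.array(p,float)+.5)/8-.5+[305,150]
h=bot.sense()['eef_pos'][2]-.0148
f=np.radians(16.55);R=np.array([[np.cos(f),-np.sin(f)],[np.sin(f),np.cos(f)]]);o=np.array([.5725,.2065])
loc=lambda p,z:((onplane('scene',px(p),z)[:,:2]-o)@R*1000).round(1)
print('bottom (-50,-20),(50,-20):',loc([[197,363],[520,405]],h).tolist())
print('top (50,-20),(50,42),(20,42):',loc([[533,304],[557,208],[465,197]],h+.038).tolist())
print('deck (76,-46),(76,68):',loc([[592,500],[637,320]],.018).tolist(),'deck(-76,-46),(-76,68)',loc([[97,437],[180,250]],.018).tolist())
todo(.5621,.2034,.0205,16.55)
```

```text
bottom (-50,-20),(50,-20): [[-44.5, -23.3], [54.3, -18.1]]
top (50,-20),(50,42),(20,42): [[55.1, -22.9], [53.4, 39.1], [25.0, 37.7]]
deck (76,-46),(76,68): [[80.8, -41.8], [80.4, 69.4]] deck(-76,-46),(-76,68) [[-68.5, -51.9], [-71.3, 70.5]]
t 8.65 pos [0.5642 0.1998 0.0471] open 0.447 grip 61.55348539352417 F [ 0.6 -0.2 -1.9] q [16.  22.1 79.8 -0.1 78.  89.9]
shift tool [-0.0011 -0.0041  0.0266] turn [ 0.0015 -0.0033 -0.0068]
```

>>> arm_command --pt "-0.0004 -0.0037 0 0.001 -0.003 -0.006 -1" --pt "0 0 0 0 0 0 -1" --pt "0 0 0 0 0 0 -1" --pt "0 0 0 0 0 0 -1"

```text
time_s: 9.05
eef_pos: [0.5622, 0.2032, 0.0462]
tool_rot: [[0.959, 0.284, -0.001], [0.284, -0.959, -0.001], [-0.001, 0.001, -1.0]]
wrist_force: [0.5, 0.5, -2.7]
opening: 0.457
grasp_force: 61.6
```

Run:
```python
from h import *
todo(.5621,.2034,.0205,16.55)
```

```text
t 9.05 pos [0.5622 0.2032 0.0462] open 0.457 grip 61.553345918655396 F [ 0.5  0.5 -2.7] q [16.3 22.2 79.7 -0.  78.1 89.8]
shift tool [ 0.     -0.0002  0.0257] turn [ 0.0005  0.0013 -0.0006]
```

>>> arm_command --pt "0 0 0.004 0 0 0 -1" --pt "0 0 0.005 0 0 0 -1" --pt "0 0 0.005 0 0 0 -1" --pt "0 0 0.004 0 0 0 -1" --pt "0 0 0.003 0 0 0 -1" --pt "0 0 0.002 0 0 0 -1" --pt "0 0 0 0 0 0 -1" --pt "0 0 0 0 0 0 -1" --pt "0 0 0 0 0 0 -1"

```text
time_s: 9.95
eef_pos: [0.5622, 0.2031, 0.0233]
tool_rot: [[0.959, 0.284, -0.001], [0.284, -0.959, -0.001], [-0.001, 0.0, -1.0]]
wrist_force: [-0.2, -0.8, -2.8]
opening: 0.456
grasp_force: 61.6
```

Run:
```python
from h import *
todo(.5621,.2034,.0205,16.55)
```

```text
t 9.95 pos [0.5622 0.2031 0.0233] open 0.456 grip 61.55352830886841 F [-0.2 -0.8 -2.8] q [16.3 23.8 80.5 -0.  75.8 89.8]
shift tool [-0.     -0.0003  0.0028] turn [ 0.0005  0.0012 -0.0008]
```

>>> arm_command --pt "0 0 0.001 0 0 0 -1" --pt "0 0 0.001 0 0 0 -1" --pt "0 0 0.0006 0 0 0 -1" --pt "0 0 0 0 0 0 -1" --pt "0 0 0 0 0 0 -1"

```text
time_s: 10.45
eef_pos: [0.5622, 0.2031, 0.0209]
tool_rot: [[0.959, 0.284, -0.001], [0.284, -0.959, -0.001], [-0.001, 0.001, -1.0]]
wrist_force: [-3.3, -0.0, 2.9]
opening: 0.458
grasp_force: 62.1
```

>>> arm_command --pt "0 0 0.0003 0 0 0 -1" --pt "0 0 0 0 0 0 0.2" --pt "0 0 0 0 0 0 0.6" --pt "0 0 0 0 0 0 0.6" --pt "0 0 0 0 0 0 0.6" --pt "0 0 -0.005 0 0 0 0.6" --pt "0 0 -0.015 0 0 0 0.6" --pt "0 0 -0.025 0 0 0 0.6" --pt "0 0 -0.03 0 0 0 0.6" --pt "0 0 -0.03 0 0 0 0.6" --pt "0 0 -0.03 0 0 0 0.6" --pt "0 0 0 0 0 0 0.6"

```text
time_s: 11.65
eef_pos: [0.5645, 0.2039, 0.1624]
tool_rot: [[0.959, 0.284, 0.009], [0.284, -0.959, 0.002], [0.009, 0.001, -1.0]]
wrist_force: [0.3, 0.8, 0.2]
opening: 0.796
grasp_force: 0.0
```

>>> arm_command --pt "-0.02 0.03 0 0 0 0 0.6" --pt "-0.02 0.04 0 0 0 0 0.6" --pt "-0.02 0.04 0 0 0 0 0.6" --pt "-0.02 0.04 0 0 0 0 0.6" --pt "-0.02 0.04 0 0 0 0 0.6" --pt "0 0.04 0 0 0 0 0.6" --pt "0 0.04 0 0 0 0 0.6" --pt "0 0 0 0 0 0 0.6" --pt "0 0 0 0 0 0 0.6"

```text
time_s: 12.55
eef_pos: [0.543, -0.0845, 0.1556]
tool_rot: [[0.959, 0.283, -0.001], [0.283, -0.959, -0.001], [-0.002, 0.0, -1.0]]
wrist_force: [0.6, 0.8, -0.8]
opening: 0.798
grasp_force: 0.0
```

Run:
```python
from h import *
todo(.5621,.2034,.0205,16.55)
b,_=grab('scene','sc3');t,d=grab('top','top3')
cv2.imwrite('pics/crop4.png',np.hstack([cv2.resize(t[125:205,175:255],(400,400),interpolation=2),cv2.resize(b[150:230,300:400],(400,320),interpolation=2,).copy() if 0 else cv2.resize(b[140:230,310:400],(400,400),interpolation=2)]))
```

```text
t 12.55 pos [ 0.543  -0.0845  0.1556] open 0.798 grip 0.0 F [ 0.6  0.8 -0.8] q [-12.7   9.   82.4  -0.1  88.6  60.9]
shift tool [ 0.0999 -0.2708  0.1349] turn [ 0.0001  0.0016 -0.0024]
```

View pics/crop4.png

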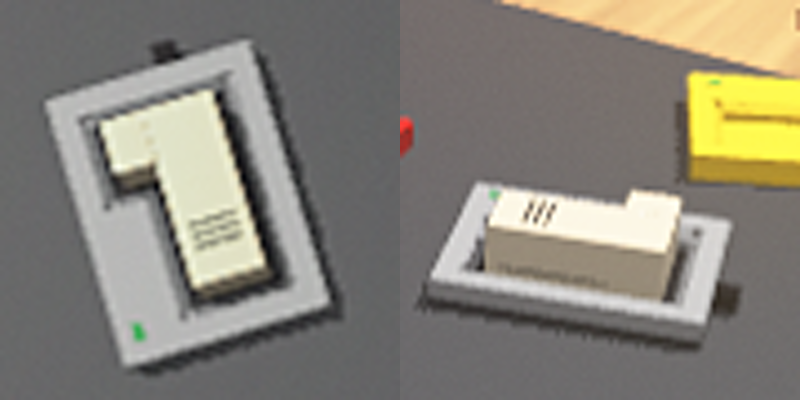

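The pack sits inside the pocket with its bump in the bay (top crop, bump at about (130,145)) and clearance visible all round. I'll check the height and tilt, then hand in.

Run:
```python
from h import *
t=cv2.imread('pics/top3.png');d=np.load('pics/top3.npy')
f=np.radians(16.55);R=np.array([[np.cos(f),-np.sin(f)],[np.sin(f),np.cos(f)]])
c=bot.calibration('top');Rc=cv2.Rodrigues(np.array(c['rvec'],float))[0];o,_=ray('top',[[0,0]])
ys,xs=np.mgrid[140:190,190:235];uv=np.c_[xs.ravel(),ys.ravel()]
_,dr=ray('top',uv);P=o+dr*d[ys,xs].ravel()[:,None];Q=(P[:,:2]-[.5725,.2065])@R*1000
s=(abs(Q[:,0])<42)&(abs(Q[:,1])<13)&(P[:,2]>.03)
k=np.linalg.lstsq(np.c_[Q[s]/1000,np.ones(s.sum())],P[s,2],rcond=None)[0];print('slopes deg',np.degrees(k[:2]),'top z',k[2],s.sum())
for bx in((245,130,265,205),(255,150,275,200)):
    _,e=ray('top',[[bx[0],bx[1]]]);print('bench z',o[2]+e[0,2]*d[bx[1],bx[0]])
print(bot.hand_in() if abs(k[2]-.044)<.005 and abs(np.degrees(k[:2])).max()<3 else 'NOT handed in')
```

```text
slopes deg [-0.09882146 -0.85450071] top z 0.04270102897824696 305
bench z 0.0017366100882811875
bench z -0.0043452234536616174
the job is handed in; nothing more can be done
None
```

The keyed pack is seated in the grey cradle with its bump in the bay and the gripper clear of it. Its top measured 43 mm above the bench (44 mm expected) and within 1° of level. I left the plain pack alone and handed the job in at about 13 s; the verdict wasn't returned.

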